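Push a round blank home along the fence and clamp it

ROBOT

A 6-joint arm with a two-finger parallel gripper is mounted at the origin on the work surface. World frame = base frame: x ahead of the robot, y to its left, z up, the work surface at z = 0. Lengths are in m, angles in rad, forces in N, time in s.
With the tool pointing down it reaches from about 0.325 to 0.875 m from the base axis. Payload 4.4 kg.
Tool frame: the origin (TCP) lies midway between the tips of the shut fingers; the grasp point (between the pads) lies 19 mm behind it (bot.hold_point_z is the distance from the TCP to the grasp point, in m); z points along the fingers, y is the line along which they close (so a half turn about z gives the same grasp; the last joint's range is limited). The gripper opens to 85 mm and grips with 20 to 120 N. Pads are 22 mm wide; open, the fingers measure 114 mm over their backs; the gripper's body (76 mm by 85 mm) begins 54 mm behind the grasp point. The pads swing forward as they close: fully open they stand 13 mm farther back than shut.
Start: joints at [-0.15, 0.207, 1.542, -0, 1.393, -0.15], TCP at [0.575, -0, 0.231] pointing down, gripper open.
Joint ranges: [-2.73, 2.73], [-0.86, 2.22], [0.23, 2.46], [-1.11, 4.25], [0.08, 2.63], [-2.82, 2.82]. Speed limits (rad/s): [2.79, 2.79, 3.14, 3.14, 3.14, 3.14].

INTERFACE

Orientations are given as a unit quaternion [w, x, y, z].
In Python, from station import bot gives the robot as it stands.
- The arm moves only by the shell command python3 -m pendant 'ROWS' [FORCE]. ROWS is JSON, a list of rows, each a list of 3 entries, a list of its own where there are three numbers: the shift along the tool's x, y, z in mm, then the turn, a rotation vector about the tool's x, y, z in degrees, then the closure, from 0 (fully open) to 1 (shut). In form: [[[tx, ty, tz], [ax, ay, az], gripper], ...]. A call has 1 to 20 rows; each row shifts and turns the commanded pose from where the row before left it, along the tool's axes as they then stand; what a row does not reach is not made up. A row lasts 1/10 s, in which the tool goes at most 50 mm and 8.59 degrees, less where a joint would pass 70% of its speed; a pose out of reach is approached as far as the arm can. A call with a gripper value outside its range is refused whole. The fingers move at their own pace and stop on an object; FORCE is the grip in N (left out, the last holds). Time passes only in rows, so rows that do not move let the fingers close. It gives the time, the measured TCP pose, the force, the opening and the grip force at its end, in the units of the state.
- bot.get_state(): the state, without advancing time (a new reading comes with each control period).
- bot.capture(name): name is "scene" or "side" or "wrist"; returns the picture (384x512x3 uint8, red, green, blue); there is no depth.
- bot.camera_model(name): a dict with "fx", "fy", "cx", "cy" (pixels), "eye" and "attitude" of the camera in the world. Camera axes: x right, y up, looking along -z (the intrinsics and any distortion apply to the point x, -y, -z); pixel columns grow to the right and rows downward; lengths in m; the calibration is good to about 2 mm. A picture is of the moment at which its call begins: read the wrist's pose just before it. camera_model takes no time and is no camera call; for the wrist camera it gives the pose at the moment of the call.
- bot.sign_off(): hands the job in; it is judged then, once.
The state is a dict: "time_s": time; "q": joint angles; "dq": joint speeds; "joint_torque": joint torques, N m; "tcp_pos": TCP position; "tool_rot": TCP orientation; "ft_force": force on the tool from outside, world axes, zero at the start; "wrist_torque": the same for the moment, N m; "opening": opening from 0.0 (shut) to 1.0 (fully open); "gripper_force": force on a finger pad.
Only numpy, scipy, OpenCV 4.12 (cv2) and the standard library are available. Lean on these libraries where they do the work, as an engineer would, in place of code of your own. Each camera call takes 0.05 s, during which the arm holds its last target. There are 200 camera calls.

TASK

Set up the round wooden blank in the clamping jig for drilling: without lifting it off the board, roll it up against the fence, then push it along the fence, keeping it against the fence all the way, until its end meets the end stop. Then swing the blue hold-down arm fully over it and turn the red handle clockwise until the screw stops tight on the blank. Leave the other things on the bench where they are.

Things in the scene. Friction and masses are not known exactly. Their poses are not given: they have to be found in the camera images.
- jig: Clamping jig, fixed to the bench in another place and yaw (to 0.15 rad) each time: plywood board, top at z 12 mm, with fence, end stop and blue post. Origin at bench level, below the blank's axis when the blank lies on the fence. x points from the open (robot) side squarely to the fence; y along the fence to the end stop. Board: x -120..170, y -280..200 mm in this frame.
- fence_face (a point): Point on the lane side of the straight light-wood fence, at jig x 30, y -50 mm, 35 mm above the bench. Jig axes. The fence is 25 mm thick, spans jig y -280..170 mm and its top is 58 mm above the bench.
- stop_face (a point): Point on the lane side of the dark-wood end stop, at jig x 0, y 170 mm, 37 mm above the bench. Jig axes. The stop is 24 mm thick, spans jig x -50..50 mm and its top is 62 mm above the bench.
- blank_center (a point): Centre of the round wooden blank: plain solid cylinder 60 mm across, 200 mm long, about 0.4 kg, red ends, two thin dark bands. It lies on the board (centre 42 mm above the bench) roughly along the fence, about 20 to 50 mm clear of it, short of the stop, and rolls easily. x axis: the cylinder's axis (y and z roll with it). Fully home its centre is at jig x 0, y 70 mm.
- hold_down (a joint): Angle (rad) of the blue hold-down arm about its vertical pivot on the post behind the fence. 0: against its own stop, reaching squarely over the fence (towards jig -x), foot over the seated blank. Positive: swung away, counter-clockwise from above, towards jig -y; starts at 1.25 to 1.65. Stiff (0.2 N m), stays where it is left.
- clamp_pivot (a point): Point on the arm's pivot axis, half-way up the arm, 98 mm above the bench, at jig x 120, y 135 mm. Axes turn with the arm: -x points along it to the screw, 120 mm from the pivot. The arm is a bar 36 mm wide, 20 mm thick (88 to 108 mm above the bench), with a round end of 20 mm radius at the screw.
- handle (a point): Centre of the red bar handle on the clamp screw at the arm's end, on the vertical screw axis, about 138 mm above the bench when unscrewed. The bar is 64 mm long (its x axis), 14 mm thick (y), 26 mm high (z); at least 9 mm free below it down to the arm.
- screw (a joint): Turn of the clamp screw (rad), growing clockwise seen from above, which lowers handle and foot by 1.6 mm per radian. Starts at 0 to 0.9; with the seated blank below, the foot touches at about 2.8 and it stops dead, tight, at 3.25. Turning takes about 0.06 N m; it stays where it is left.
- foot: Round black pad, 36 mm across, under the screw, that presses on the blank. Origin at the centre of its underside, 76.5 mm above the bench when fully raised (blank's top: 72 mm). It does not turn with the screw.
- wax_tin: low round tin, 68 mm across, 42 mm high, standing on the jig's board behind the fence. Bystander; origin at the centre of its underside.
- offcut: dark wood offcut 45 x 85 x 25 mm, on the jig's board in front of the lane's stop end. Bystander; origin at the centre of its underside.
- screw_jar: glass jar with steel lid, 68 mm across, 100 mm high, standing. Bystander; origin at the centre of its underside.
- glue: white glue bottle, 62 mm across, 170 mm high, standing. Bystander; origin at the centre of its underside.
- spray_can: spray can, 64 mm across, 160 mm high, standing. Bystander; origin at the centre of its underside.
- hammer: hammer lying on the bench at the right. Bystander; origin at the centre of its underside.
- screwdriver: screwdriver lying on the bench at the left. Bystander; origin at the centre of its underside.
- blank: The same round blank; origin on its surface, so use blank_center for where it is.
Not all that is in view belongs to the job. What is shaped like the blank but orange is not meant.

How it is judged:
On the way, in this order (a step that is already met when the one before it is completed fails the run):
1. the blank lies against the fence (within 5 mm, axis within 0.06 rad of it), still at least 80 mm short of the stop (x of blank_center in the frame of jig above -0.005 m and angle between the x axis of blank_center and the y axis of jig, either way round below 0.06 rad and y of blank_center in the frame of jig below -0.01 m), for 0.1 s.
2. the blank has been pushed along the fence to the end stop (within 5 mm of both) (x of blank_center in the frame of jig above -0.005 m and angle between the x axis of blank_center and the y axis of jig, either way round below 0.06 rad and y of blank_center in the frame of jig above 0.065 m), for 0.2 s.
3. the hold-down arm is swung over the blank (within 0.12 rad of its stop) (all of step 2 and value of joint hold_down below 0.12 rad), for 0.2 s.
4. the screw is turned down tight on the blank (past 3.0 rad, foot presses with more than 6 N) (value of joint screw above 3 rad and contact force between foot and blank above 6 N), for 0.2 s.
At the end, for the whole second after the job is handed in: The blank lies still on the board within 5 mm of the fence and of the end stop, axis within 0.06 rad of the fence; the arm is within 0.12 rad of its stop; the screw is past 3.0 rad and its foot presses on the blank with more than 6 N (all of step 3 and all of step 4 and height (world z) of blank_center below 0.047 m and linear speed of blank below 0.01 m/s); the robot touches nothing.
It fails at once if the blank is lifted more than 20 mm off the board (height (world z) of blank_center above 0.062 m).
It fails at once if the blank is more than 15 mm off the fence within the last 80 mm before the stop (y of blank_center in the frame of jig above -0.01 m and x of blank_center in the frame of jig below -0.015 m).
It fails at once if a bystander is moved by more than 30 mm (distance of any of wax_tin, offcut, screw_jar, glue, spray_can, hammer, screwdriver from where it was at the start of the episode above 0.03 m).
It also fails if it takes over 72 s, if anything falls off the work surface, if the arm or the gripper's body presses on something with over 40 N, if the wrist force passes 120 N, or if a joint passes its speed limit or range.

## Working session

There is one attempt and no reset: what is moved stays moved. The work goes in short steps, Python scripts to look and compute and a shell command to move; the robot and the scene stay as the last step left them, time stands still between calls to the robot, and variables do not carry over. Pictures are saved under pics/ and viewed, at most 10 in all, crops included, and the job is handed in when it is done.

```bash
ls; mkdir -p pics
python3 - <<'E'
from station import bot
import cv2,numpy as np
s=bot.get_state();print({k:np.round(v,3) for k,v in s.items()})
for n in("scene","side","wrist"):
    m=bot.camera_model(n);print(n,m)
    im=bot.capture(n);cv2.imwrite(f"pics/{n}0.png",im[:,:,::-1])
E
```

```text
pics
{'time_s': np.float64(0.0), 'q': array([-0.151,  0.207,  1.543,  0.   ,  1.393, -0.15 ]), 'dq': array([ 0.001, -0.001, -0.001, -0.   , -0.   , -0.   ]), 'joint_torque': array([ 0.0000e+00, -3.8303e+01, -2.9159e+01, -0.0000e+00,  1.1000e-02,
        0.0000e+00]), 'tcp_pos': array([0.574, 0.   , 0.23 ]), 'tool_rot': array([-0.001,  0.707,  0.707, -0.001]), 'ft_force': array([ 0.536,  0.405, -0.523]), 'wrist_torque': array([ 0.028,  0.019, -0.028]), 'gripper_force': np.float64(0.0), 'opening': np.float64(1.001)}
scene {'fx': 365.4642003093593, 'fy': 365.4642003093593, 'cx': 263.06148871871596, 'cy': 190.00238383107796, 'eye': array([1.15708277, 0.92954054, 0.82076759]), 'attitude': array([0.24138447, 0.13013427, 0.4695838 , 0.83921967])}
side {'fx': 360.9251143176518, 'fy': 360.9251143176518, 'cx': 256.40557015247066, 'cy': 193.71082731281516, 'eye': array([0.52427758, 0.7179014 , 0.90856857]), 'attitude': array([-0.01170546, -0.01176828,  0.37429192,  0.92716237])}
wrist {'fx': 287.50838089257144, 'fy': 287.50838089257144, 'cx': 252.81304000920736, 'cy': 189.36615718430883, 'eye': array([0.57258717, 0.06597906, 0.3741509 ]), 'attitude': array([ 9.91227832e-01, -1.32161430e-01,  7.74583284e-04,  3.76233229e-04])}
```

View pics/scene0.png

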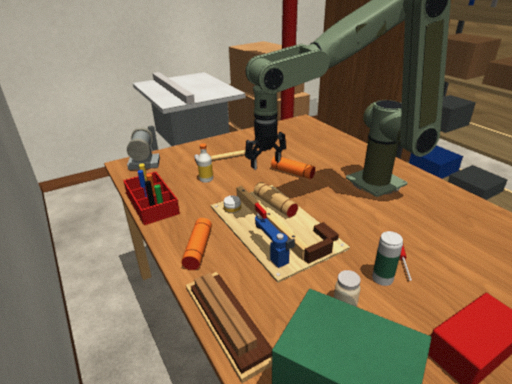

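View pics/side0.png

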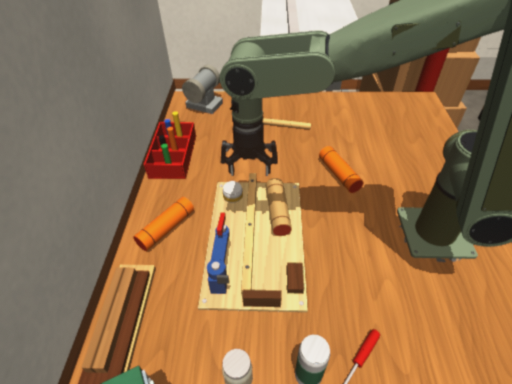

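The scene view shows the jig in the centre. In the side view the board spans about (200–306, 182–309), with the stop at the bottom (262,297), the fence at column ~250, the blank at (278,207), the blue arm swung away from its pivot at (218,285), and the red handle at (221,222). I'll zoom in to get exact pixels.

```bash
cat > h.py <<'E'
import numpy as np,cv2
from station import bot
from scipy.spatial.transform import Rotation as R
def ray(m,u,v):
    q=m["attitude"]; r=R.from_quat([q[1],q[2],q[3],q[0]])
    return m["eye"],r.apply([(u-m["cx"])/m["fx"],-(v-m["cy"])/m["fy"],-1])
def onz(m,u,v,z):
    e,d=ray(m,u,v); return e+d*(z-e[2])/d[2]
def proj(m,p):
    q=m["attitude"]; r=R.from_quat([q[1],q[2],q[3],q[0]])
    c=r.inv().apply(np.array(p)-m["eye"]); return m["cx"]+m["fx"]*c[0]/-c[2],m["cy"]-m["fy"]*c[1]/-c[2]
E
python3 - <<'E'
import cv2
a=cv2.imread("pics/side0.png")[170:320,190:320]
b=cv2.imread("pics/scene0.png")[175:280,205:355]
a=cv2.resize(a,None,fx=4,fy=4,interpolation=2)
cv2.imwrite("pics/a.png",a)
E
python3 - <<'E'
from h import *
m=bot.camera_model("side")
for n,u,v,z in[("c1",218,182,.012),("c2",299,182,.012),("c3",306,309,.012),("c4",199,308,.012)]: print(n,onz(m,u,v,z).round(3))
E
```

```text
c1 [ 0.701 -0.202  0.012]
c2 [ 0.413 -0.207  0.012]
c3 [0.419 0.273 0.012]
c4 [0.702 0.277 0.012]
```

View pics/a.png

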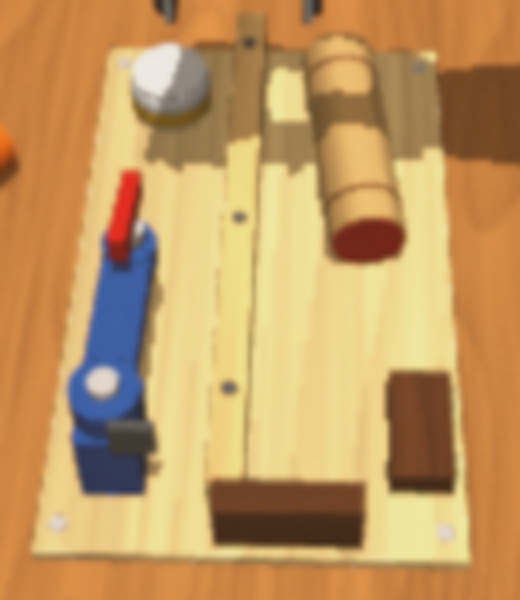

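The crop is clear: the stop, the offcut at the right of the stop end, the blank's red end at crop (367,240), the arm pointing towards -y with its pivot cap at (102,381), and the handle nearly along the arm.

```bash
cat >> h.py <<'E'
def fit(P,J):
    P=np.array(P)[:,:2];J=np.array(J)[:,:2];pc=P.mean(0);jc=J.mean(0);a=P-pc;b=J-jc
    th=np.arctan2((b[:,0]*a[:,1]-b[:,1]*a[:,0]).sum(),(a*b).sum())
    c,s=np.cos(th),np.sin(th);return th,pc-np.array([[c,-s],[s,c]])@jc
E
python3 - <<'E'
from h import *
m=bot.camera_model("side")
f=lambda c,z:onz(m,(c[0]+.5)/4-.5+190,(c[1]+.5)/4-.5+170,z)
C=[f(c,.012) for c in[(110,48),(437,50),(468,562),(34,554)]]
J=np.array([(170,-280),(-120,-280),(-120,200),(170,200)])/1000
th,o=fit(C,J);print("yaw",th,"o",o)
c,s=np.cos(th),np.sin(th);Rj=np.array([[c,-s],[s,c]])
j=lambda p:((np.array(p)[:2]-o)@Rj*1000).round(1)
for p in C:print("corner",j(p))
for n,px,z in[("fence top lane far(30,-280)",(267,15),.058),("fence top back far(55)",(240,15),.058),("fence back near",(207,480),.058),("stop TL (50,170)",(211,481),.062),("stop TR(-50,170)",(365,484),.062),("stop BR top(-50,194)",(364,517),.062),
 ("pivot cap 120,135",(102,378),.112),("blank red end",(367,240),.042),("blank far top",(338,37),.068),("handle far",(130,173),.151),("handle near",(119,240),.151),("offcut TL",(390,372),.037),("offcut BR",(452,487),.037),("tin top",(165,75),.054)]:
    p=f(px,z);print(n,j(p),"world",p.round(3))
E
```

```text
yaw -0.0010273707972731814 o [0.53484185 0.07569473]
corner [ 170.1 -279.6]
corner [-121.4 -282.3]
corner [-117.6  200.2]
corner [168.9 201.8]
fence top lane far(30,-280) [  29.  -275.7] world [ 0.564 -0.2    0.058]
fence top back far(55) [  52.4 -275.3] world [ 0.587 -0.2    0.058]
fence back near [ 54.  170.3] world [0.589 0.246 0.058]
stop TL (50,170) [ 51.1 173.2] world [0.586 0.249 0.062]
stop TR(-50,170) [-48.7 172.9] world [0.486 0.249 0.062]
stop BR top(-50,194) [-47.7 196.1] world [0.487 0.272 0.062]
pivot cap 120,135 [122.2 129.1] world [0.657 0.205 0.112]
blank red end [-54.2 -43.1] world [0.481 0.033 0.042]
blank far top [ -32.1 -238.8] world [ 0.502 -0.163  0.068]
handle far [114.7 -12.4] world [0.65  0.063 0.151]
handle near [116.3  46.6] world [0.651 0.122 0.151]
offcut TL [-68.8  71.1] world [0.466 0.147 0.037]
offcut BR [-107.5  159.9] world [0.428 0.236 0.037]
tin top [ 112.1 -204.9] world [ 0.647 -0.129  0.054]
```

Everything matches the given sizes. The jig's yaw is about 0 and its origin is (0.535, 0.076). The blank's centre is at about jig (-44,-143), tilted about 0.1 rad, and the arm is at about 1.53 rad. I'll turn the tool so both open fingers face the blank's side, then come down on the open side.

```bash
python3 -m pendant '[[[0,0,0],[0,0,8.2],0],[[0,0,0],[0,0,8.2],0],[[0,0,0],[0,0,8.2],0],[[0,0,0],[0,0,8.2],0],[[0,0,0],[0,0,8.2],0],[[0,0,0],[0,0,8.2],0],[[0,0,0],[0,0,8.2],0],[[0,0,0],[0,0,8.2],0],[[0,0,0],[0,0,8.2],0],[[0,0,0],[0,0,8.2],0],[[0,0,0],[0,0,8],0],[[-29,13.4,0],[0,0,0],0],[[-29,13.4,0],[0,0,0],0],[[-29,13.4,0],[0,0,0],0],[[-29,13.4,0],[0,0,0],0],[[-29,13.4,0],[0,0,0],0],[[0,0,30],[0,0,0],0],[[0,0,30],[0,0,0],0]]'
```

```text
time_s: 1.95
tcp_pos: [0.4303, -0.0678, 0.1718]
tool_rot: [0.001, 1.0, -0.001, 0.002]
ft_force: [-0.9, -0.1, 1.3]
opening: 1.0
gripper_force: 0.0
```

```bash
python3 -m pendant '[[[0,0,30],[0,0,0],0],[[0,0,30],[0,0,0],0],[[0,0,30],[0,0,0],0],[[0,0,30],[0,0,0],0],[[0,0,20],[0,0,0],0],[[0,0,10],[0,0,0],0],[[0,0,0],[0,0,0],0]]'
python3 - <<'E'
from h import *
cv2.imwrite("pics/s1.png",cv2.resize(bot.capture("side")[150:330,180:330],None,fx=3,fy=3,interpolation=2)[:,:,::-1])
E
```

```text
time_s: 2.65
tcp_pos: [0.4287, -0.0665, 0.02]
tool_rot: [-0.001, 1.0, -0.0, -0.002]
ft_force: [0.9, -0.1, -0.3]
opening: 1.0
gripper_force: 0.0
```

View pics/s1.png

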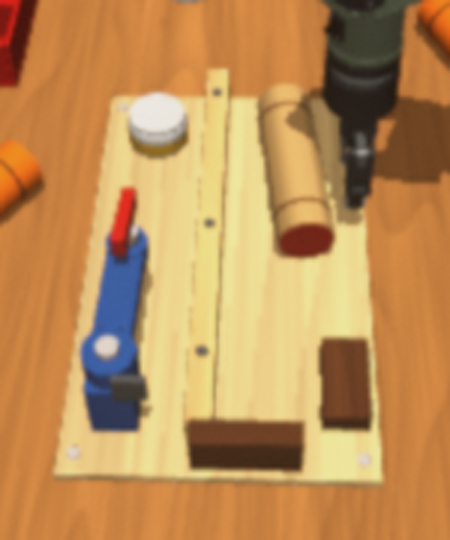

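The fingers stand beside the blank at crop (358,180), clear of it. Now I'll roll it slowly.

```bash
python3 -m pendant '[[[4,0,0],[0,0,0],0],[[4,0,0],[0,0,0],0],[[3,0,0],[0,0,0],0],[[3,0,0],[0,0,0],0],[[3,0,0],[0,0,0],0],[[3,0,0],[0,0,0],0],[[3,0,0],[0,0,0],0],[[3,0,0],[0,0,0],0],[[3,0,0],[0,0,0],0],[[3,0,0],[0,0,0],0],[[3,0,0],[0,0,0],0],[[3,0,0],[0,0,0],0],[[3,0,0],[0,0,0],0],[[3,0,0],[0,0,0],0],[[3,0,0],[0,0,0],0],[[3,0,0],[0,0,0],0],[[3,0,0],[0,0,0],0],[[3,0,0],[0,0,0],0],[[2,0,0],[0,0,0],0],[[2,0,0],[0,0,0],0]]'
python3 -m pendant '[[[2,0,0],[0,0,0],0],[[2,0,0],[0,0,0],0],[[0,0,0],[0,0,0],0]]'
python3 - <<'E'
from h import *
im=bot.capture("side");print(bot.get_state()["ft_force"])
cv2.imwrite("pics/s2.png",cv2.resize(im[150:330,180:330],None,fx=3,fy=3,interpolation=2)[:,:,::-1])
m=bot.camera_model("side")
hsv=cv2.cvtColor(im,cv2.COLOR_RGB2HSV);k=(((hsv[...,0]<6)|(hsv[...,0]>172))&(hsv[...,1]>150)&(hsv[...,2]>60)&(hsv[...,2]<190)).astype(np.uint8)
n,l,st,ce=cv2.connectedComponentsWithStats(k)
for i in range(1,n):
    if st[i,4]>30 and 190<ce[i][0]<320 and 150<ce[i][1]<320:print(st[i],(onz(m,*ce[i],.042)-[.535,.0757,0]).round(4))
E
```

```text
time_s: 4.7
tcp_pos: [0.4898, -0.0668, 0.0211]
tool_rot: [-0.0, 1.0, 0.0, -0.0]
ft_force: [-4.1, 1.6, 2.5]
opening: 1.0
gripper_force: 1.9
time_s: 5.0
tcp_pos: [0.4946, -0.067, 0.0213]
tool_rot: [0.0, 1.0, -0.0, 0.0]
ft_force: [-3.8, 1.9, 1.6]
opening: 1.002
gripper_force: 1.3
[-1.34525877  1.13299276  1.07016348]
[217 216   8  19  38] [ 0.131  -0.0463  0.042 ]
[256 227  16   8 104] [-0.0002 -0.0389  0.042 ]
```

View pics/s2.png

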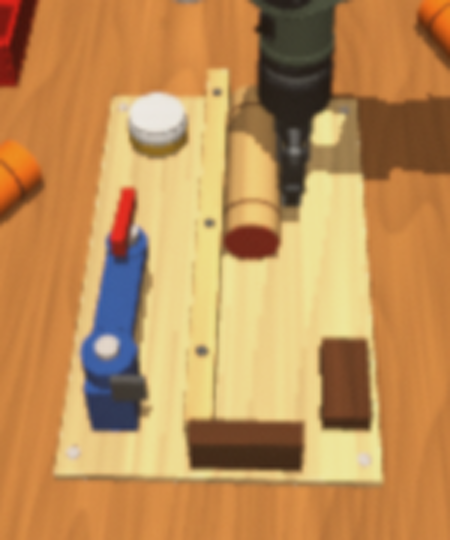

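Seated: the red end's centre is at jig (0,-39), and the blank touches the fence along its length. Next I'll turn the gripper 15° so one finger sits behind the end and the other holds the side against the fence.

```bash
python3 -m pendant '[[[-2,0,0],[0,0,0],0],[[-5,0,0],[0,0,0],0],[[-5,0,0],[0,0,0],0],[[0,14,0],[0,0,0],0],[[0,14,0],[0,0,0],0],[[0,14,0],[0,0,0],0],[[0,14,0],[0,0,0],0],[[0,14,0],[0,0,0],0],[[0,2,0],[0,0,-7.5],0],[[0,0,0],[0,0,-7.5],0],[[5,1.3,0],[0,0,0],0],[[5,1.3,0],[0,0,0],0],[[5,1.3,0],[0,0,0],0],[[3,0.8,0],[0,0,0],0],[[0,0,0],[0,0,0],0]]'
python3 - <<'E'
from h import *
im=bot.capture("side");print(bot.get_state()["ft_force"])
cv2.imwrite("pics/s3.png",cv2.resize(im[130:330,180:330],None,fx=3,fy=3,interpolation=2)[:,:,::-1])
m=bot.camera_model("side")
hsv=cv2.cvtColor(im,cv2.COLOR_RGB2HSV);k=(((hsv[...,0]<6)|(hsv[...,0]>172))&(hsv[...,1]>150)&(hsv[...,2]>60)&(hsv[...,2]<190)).astype(np.uint8)
n,l,st,ce=cv2.connectedComponentsWithStats(k)
for i in range(1,n):
    if st[i,4]>30 and 190<ce[i][0]<320 and 150<ce[i][1]<320:print(st[i],(onz(m,*ce[i],.042)-[.535,.0757,0]).round(4))
E
```

```text
time_s: 6.55
tcp_pos: [0.5014, -0.1389, 0.0214]
tool_rot: [0.0, 0.991, 0.131, 0.0]
ft_force: [0.3, -0.3, -0.6]
opening: 0.999
gripper_force: 0.0
[-0.82620733 -0.5983523  -0.54568081]
[217 219   7  16  35] [ 0.1315 -0.0427  0.042 ]
[256 227  16   8 103] [ 0.0004 -0.0388  0.042 ]
```

View pics/s3.png

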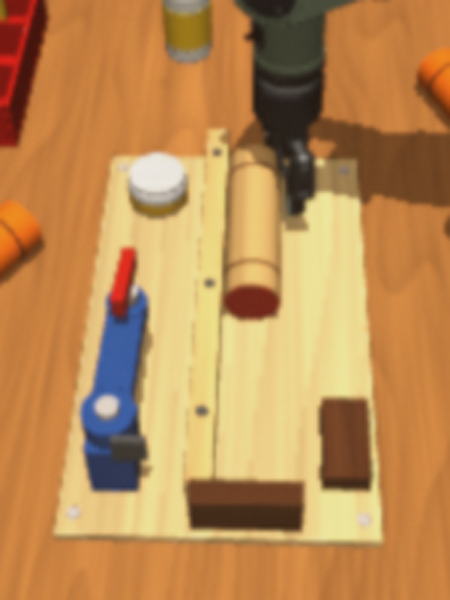

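The blank stayed put, and the rear finger is behind its far end. I'll close up to the side and push along the fence.

```bash
python3 -m pendant '[[[2,0.5,0],[0,0,0],0],[[2,0.5,0],[0,0,0],0],[[1.55,-5.8,0],[0,0,0],0],[[1.3,-4.8,0],[0,0,0],0],[[1.3,-4.8,0],[0,0,0],0],[[1.3,-4.8,0],[0,0,0],0],[[1.55,-5.8,0],[0,0,0],0],[[1.55,-5.8,0],[0,0,0],0],[[1.55,-5.8,0],[0,0,0],0],[[1.55,-5.8,0],[0,0,0],0],[[1.55,-5.8,0],[0,0,0],0]]'
cat > chk.py <<'E'
from h import *
im=bot.capture("side");s=bot.get_state();print(s["ft_force"].round(1),"tcp jig",(np.array(s["tcp_pos"])-[.535,.0757,0]).round(4))
m=bot.camera_model("side")
hsv=cv2.cvtColor(im,cv2.COLOR_RGB2HSV);k=(((hsv[...,0]<6)|(hsv[...,0]>172))&(hsv[...,1]>150)&(hsv[...,2]>60)&(hsv[...,2]<190)).astype(np.uint8)
n,l,st,ce=cv2.connectedComponentsWithStats(k)
for i in range(1,n):
    if st[i,4]>30 and 240<ce[i][0]<320 and 150<ce[i][1]<320:print(st[i],(onz(m,*ce[i],.042)-[.535,.0757,0]).round(4))
E
python3 chk.py
```

```text
time_s: 7.7
tcp_pos: [0.5047, -0.0874, 0.0213]
tool_rot: [0.0, 0.991, 0.131, -0.0]
ft_force: [-0.2, -2.1, -1.2]
opening: 1.003
gripper_force: 1.1
[-0.7 -1.1  0.4] tcp jig [-0.0305 -0.1621  0.0212]
[255 237  16   8 101] [ 0.0013 -0.0011  0.042 ]
```

```bash
python3 -m pendant '[[[1.8,-6.7,0],[0,0,0],0],[[1.8,-6.7,0],[0,0,0],0],[[1.8,-6.7,0],[0,0,0],0],[[1.8,-6.7,0],[0,0,0],0],[[1.8,-6.7,0],[0,0,0],0],[[1.8,-6.7,0],[0,0,0],0],[[1.8,-6.7,0],[0,0,0],0],[[1.8,-6.7,0],[0,0,0],0],[[1.8,-6.7,0],[0,0,0],0],[[1.8,-6.7,0],[0,0,0],0]]'; python3 chk.py
python3 -m pendant '[[[1.8,-6.7,0],[0,0,0],0],[[1.8,-6.7,0],[0,0,0],0],[[1.8,-6.7,0],[0,0,0],0],[[1.8,-6.7,0],[0,0,0],0],[[1.8,-6.7,0],[0,0,0],0],[[1.8,-6.7,0],[0,0,0],0],[[1.8,-6.7,0],[0,0,0],0],[[1.8,-6.7,0],[0,0,0],0],[[1.3,-4.8,0],[0,0,0],0],[[1,-3.7,0],[0,0,0],0]]'; python3 chk.py
```

```text
time_s: 8.75
tcp_pos: [0.5048, -0.018, 0.0213]
tool_rot: [0.0, 0.991, 0.131, 0.0]
ft_force: [-0.5, -2.1, 0.6]
opening: 1.003
gripper_force: 1.2
[ 0.3 -0.9 -0.3] tcp jig [-0.0304 -0.0926  0.0212]
[254 257  17   8 112] [0.0016 0.0686 0.042 ]
time_s: 9.8
tcp_pos: [0.5048, 0.0463, 0.0213]
tool_rot: [0.0, 0.991, 0.131, -0.0]
ft_force: [-0.4, -3.4, -0.8]
opening: 1.001
gripper_force: 1.1
[-1.  -1.2 -0.4] tcp jig [-0.0302 -0.0289  0.0213]
[253 277  18   8 117] [0.0016 0.1328 0.042 ]
```

```bash
python3 -m pendant '[[[1.55,-5.8,0],[0,0,0],0],[[1.55,-5.8,0],[0,0,0],0],[[1.55,-5.8,0],[0,0,0],0],[[1.55,-5.8,0],[0,0,0],0],[[1.3,-4.8,0],[0,0,0],0],[[0.8,-2.9,0],[0,0,0],0],[[0.5,-1.9,0],[0,0,0],0],[[0.5,-1.9,0],[0,0,0],0]]'; python3 chk.py
python3 -m pendant '[[[0.4,-1.4,0],[0,0,0],0],[[0.4,-1.4,0],[0,0,0],0],[[0,0,0],[0,0,0],0]]'; python3 chk.py
```

```text
time_s: 10.65
tcp_pos: [0.5048, 0.0818, 0.0213]
tool_rot: [0.0, 0.991, 0.131, -0.0]
ft_force: [-0.4, -2.0, 0.0]
opening: 0.998
gripper_force: 1.1
[-0.5 -1.1 -1.2] tcp jig [-0.0302  0.0064  0.0213]
time_s: 11.0
tcp_pos: [0.505, 0.0836, 0.0212]
tool_rot: [0.001, 0.991, 0.131, -0.0]
ft_force: [0.4, -6.1, -0.7]
opening: 1.0
gripper_force: 2.9
[ 0.7 -5.9 -0.7] tcp jig [-0.03    0.0079  0.0212]
```

```bash
python3 -m pendant '[[[0.4,-1.4,0],[0,0,0],0],[[0.4,-1.4,0],[0,0,0],0],[[0,0,0],[0,0,0],0],[[0,0,0],[0,0,0],0]]'
python3 - <<'E'
from h import *
im=bot.capture("side")
cv2.imwrite("pics/s4.png",cv2.resize(im[170:320,180:320],None,fx=4,fy=4,interpolation=2)[:,:,::-1])
E
```

```text
time_s: 11.45
tcp_pos: [0.5052, 0.0837, 0.0212]
tool_rot: [0.003, 0.991, 0.131, -0.001]
ft_force: [-0.3, -16.7, -1.3]
opening: 0.995
gripper_force: 7.8
```

View pics/s4.png

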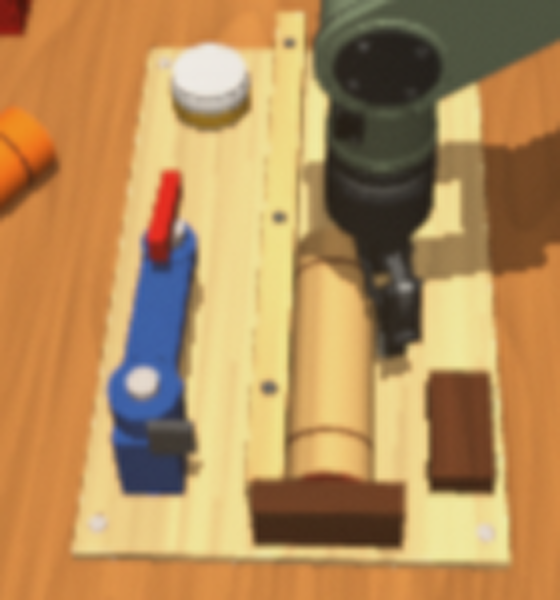

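The blank is home against the stop and the fence, with 17 N felt at the stop. I'll retreat up, close the fingers and go to the outer side of the blue arm.

```bash
python3 -m pendant '[[[-0.8,2.9,0],[0,0,0],0],[[-1.6,5.8,0],[0,0,0],0],[[-7.7,-2.1,0],[0,0,0],0],[[0,0,-20],[0,0,0],0],[[0,0,-30],[0,0,0],0],[[0,0,-30],[0,0,0],0],[[0,0,-30],[0,0,7.5],0.5],[[0,0,-30],[0,0,7.5],1],[[0,0,-30],[0,0,0],1],[[0,0,-20],[0,0,0],1],[[29.5,-9,0],[0,0,0],1],[[29.5,-9,0],[0,0,0],1],[[29.5,-9,0],[0,0,0],1],[[29.5,-9,0],[0,0,0],1],[[29.5,-9,0],[0,0,0],1],[[29.5,-9,0],[0,0,0],1],[[29.5,-9,0],[0,0,0],1],[[0,0,0],[0,0,0],1]]'
python3 - <<'E'
from h import *
im=bot.capture("side");cv2.imwrite("pics/s5.png",cv2.resize(im[170:320,180:320],None,fx=4,fy=4,interpolation=2)[:,:,::-1])
bot_im=bot.capture("scene");cv2.imwrite("pics/c5.png",bot_im[:,:,::-1])
m=bot.camera_model("wrist");w=bot.capture("wrist");cv2.imwrite("pics/w5.png",w[:,:,::-1])
th=np.linspace(1.6,0,9)
for t in th:
  u=np.array([-np.cos(t),-np.sin(t)]);n=np.array([np.sin(t),-np.cos(t)])
  h=11+4*np.cos(t)
  print(round(t,2),(np.array([120,135])+70*u+(18+h)*n).round(0))
E
```

```text
time_s: 13.3
tcp_pos: [0.705, 0.1431, 0.2095]
tool_rot: [-0.0, 1.0, 0.001, -0.0]
ft_force: [0.7, -0.5, 0.2]
opening: -0.004
gripper_force: 0.0
1.6 [151.  66.]
1.4 [137.  61.]
1.2 [123.  59.]
1.0 [108.  59.]
0.8 [94. 63.]
0.6 [80. 69.]
0.4 [68. 78.]
0.2 [58. 89.]
0.0 [ 50. 102.]
```

View pics/w5.png

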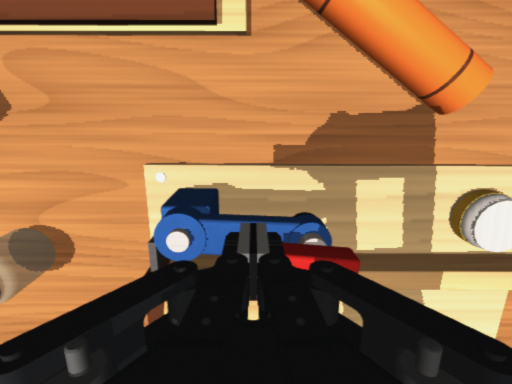

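The wrist view from above confirms the fingertips on the +x side of the blue arm, with the pivot cap at (178,240), the screw at (313,240) and the handle along the arm. I'll descend and swing.

```bash
python3 -m pendant '[[[0,0,30],[0,0,0],1],[[0,0,30],[0,0,0],1],[[0,0,30],[0,0,0],1],[[0,0,28],[0,0,0],1],[[0,0,0],[0,0,0],1],[[-10,0.5,0],[0,0,0],1],[[-9,0.5,0],[0,0,0],1],[[-7,2.5,0],[0,0,0],1],[[-7,2.5,0],[0,0,0],1],[[-7,1,0],[0,0,0],1],[[-7,1,0],[0,0,0],1]]'
python3 -m pendant '[[[-7.5,0,0],[0,0,0],1],[[-7.5,0,0],[0,0,0],1],[[-7,-2,0],[0,0,0],1],[[-7,-2,0],[0,0,0],1],[[-7,-3,0],[0,0,0],1],[[-7,-3,0],[0,0,0],1]]'
python3 - <<'E'
from h import *
im=bot.capture("side");cv2.imwrite("pics/s6.png",cv2.resize(im[170:320,180:320],None,fx=4,fy=4,interpolation=2)[:,:,::-1])
E
```

```text
time_s: 14.55
tcp_pos: [0.657, 0.1333, 0.0946]
tool_rot: [0.0, 1.0, -0.0, 0.001]
ft_force: [3.0, 1.1, 1.3]
opening: 0.005
gripper_force: 1.4
time_s: 15.15
tcp_pos: [0.6125, 0.1436, 0.093]
tool_rot: [0.0, 1.0, 0.0, -0.0]
ft_force: [3.2, -0.2, -0.7]
opening: 0.002
gripper_force: 1.3
```

View pics/s6.png

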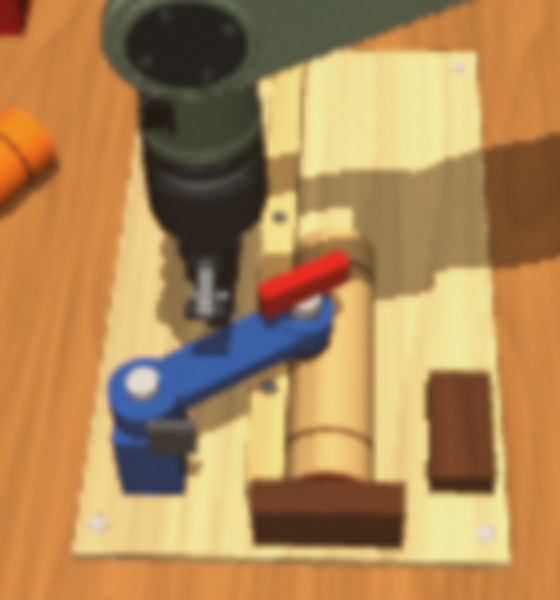

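The arm is about two thirds of the way over, with the blank still home. I'll continue the swing to its stop.

```bash
python3 -m pendant '[[[-6,-4.5,0],[0,0,0],1],[[-6,-4.5,0],[0,0,0],1],[[-5,-5.5,0],[0,0,0],1],[[-5,-5.5,0],[0,0,0],1],[[-4,-6.5,0],[0,0,0],1],[[-2,-5,0],[0,0,0],1],[[0,-2,0],[0,0,0],1]]'
python3 -m pendant '[[[0,-2,0],[0,0,0],1],[[0,-2,0],[0,0,0],1],[[0,-1,0],[0,0,0],1],[[0,0,0],[0,0,0],1]]'
```

```text
time_s: 15.9
tcp_pos: [0.5842, 0.1777, 0.0931]
tool_rot: [0.0, 1.0, 0.0, -0.001]
ft_force: [-0.7, -2.8, 2.2]
opening: 0.004
gripper_force: 1.5
time_s: 16.3
tcp_pos: [0.5841, 0.1785, 0.093]
tool_rot: [0.003, 1.0, 0.0, -0.002]
ft_force: [-3.7, -11.0, 5.7]
opening: -0.004
gripper_force: 5.8
```

The arm is at its stop: it stalled at jig y 103 with 11 N. I'll retreat and look at the handle from above.

```bash
python3 -m pendant '[[[0,5,0],[0,0,0],1],[[0,10,0],[0,0,0],1],[[0,0,-30],[0,0,0],1],[[0,0,-35],[0,0,0],1],[[0,0,-35],[0,0,0],1],[[0,0,-35],[0,0,0],1],[[-25,-8,0],[0,0,0],1],[[-25,-8,0],[0,0,0],1],[[-25,-8,0],[0,0,0],1],[[-24,-8,0],[0,0,0],1],[[0,0,0],[0,0,0],1]]'
cat > hd.py <<'E'
from h import *
s=bot.get_state();p=np.array(s["tcp_pos"])
for n in("wrist","side","scene"):
    m=bot.camera_model(n);im=bot.capture(n);cv2.imwrite(f"pics/h_{n}_{s['time_s']}.png",im[:,:,::-1])
    hsv=cv2.cvtColor(im,cv2.COLOR_RGB2HSV);k=(((hsv[...,0]<5)|(hsv[...,0]>174))&(hsv[...,1]>170)&(hsv[...,2]>90)).astype(np.uint8)
    u0,v0=proj(m,[.535,.2107,.145]);N,l,st,ce=cv2.connectedComponentsWithStats(k)
    for i in range(1,N):
        if st[i,4]>20 and np.hypot(*(ce[i]-[u0,v0]))<45:
            top=(l==i)
            if n=="wrist":
                print("V pct",np.percentile(hsv[...,2][top],[5,25,50,75,95]))
            pts=np.argwhere(top)[:,::-1].astype(np.float32);bx=cv2.boxPoints(cv2.minAreaRect(pts))
            W=np.array([onz(m,*q,.149)[:2] for q in bx]);a,b=W[1]-W[0],W[2]-W[1]
            d=a if np.hypot(*a)>np.hypot(*b) else b
            print(n,st[i],"exp px",round(u0),round(v0),"ctr",onz(m,*bx.mean(0),.149).round(4),"len",np.hypot(*a).round(3),np.hypot(*b).round(3),"ang",np.degrees(np.arctan2(d[1],d[0])).round(1))
print(p.round(4),s["q"][5])
E
python3 hd.py
```

```text
time_s: 17.4
tcp_pos: [0.4834, 0.2001, 0.2278]
tool_rot: [-0.001, 1.0, 0.001, -0.001]
ft_force: [0.5, -0.8, 0.1]
opening: 0.002
gripper_force: 0.0
V pct [157.1 219.  233.  234.  234. ]
wrist [ 231   85   20   85 1472] exp px 239 128 ctr [0.536  0.2094 0.149 ] len 0.063 0.013 ang -2.7
side [250 257  25   9 179] exp px 262 260 ctr [0.5357 0.2171 0.149 ] len 0.022 0.06 ang 177.2
scene [303 211  18  13 131] exp px 312 216 ctr [0.5438 0.2194 0.149 ] len 0.069 0.039 ang 178.9
[0.4834 0.2001 0.2278] 1.794255156093981
```

The wrist view puts the handle at (0.536, 0.209), close to the expected (0.535, 0.211), with its bar along world x at -2.7° and measuring 63 x 13 mm. Joint 6 has only 1 rad left clockwise, so I'll flip the tool half a turn first.

```bash
python3 -m pendant '[[[26,-5,0],[0,0,0],0],[[26,-5,0],[0,0,0],0],[[0,0,0],[0,0,-8.5],0],[[0,0,0],[0,0,-8.5],0],[[0,0,0],[0,0,-8.5],0],[[0,0,0],[0,0,-8.5],0],[[0,0,0],[0,0,-8.5],0],[[0,0,0],[0,0,-8.5],0],[[0,0,0],[0,0,-8.5],0],[[0,0,0],[0,0,-8.5],0],[[0,0,0],[0,0,-8.5],0],[[0,0,0],[0,0,-8.5],0],[[0,0,0],[0,0,-8.5],0],[[0,0,0],[0,0,-8.5],0],[[0,0,0],[0,0,-8.5],0],[[0,0,0],[0,0,-8.5],0],[[0,0,0],[0,0,-8.5],0],[[0,0,0],[0,0,-8.5],0]]'
python3 -m pendant '[[[0,0,0],[0,0,-8.5],0],[[0,0,0],[0,0,-8.5],0],[[0,0,0],[0,0,-8.5],0],[[0,0,0],[0,0,-8.5],0],[[0,0,0],[0,0,-7],0],[[0,0,0],[0,0,0],0]]'
python3 -c "
from h import *
s=bot.get_state();q=s['tool_rot'];print(s['q'].round(3),R.from_quat([q[1],q[2],q[3],q[0]]).as_matrix().round(3))"; python3 hd.py | grep -v scene
```

```text
time_s: 19.35
tcp_pos: [0.5396, 0.2085, 0.228]
tool_rot: [0.0, 0.372, 0.928, 0.0]
ft_force: [0.5, 0.0, -0.7]
opening: 0.998
gripper_force: 0.0
time_s: 19.95
tcp_pos: [0.5395, 0.2086, 0.228]
tool_rot: [0.0, 0.027, 1.0, 0.0]
ft_force: [-0.3, 0.2, 0.7]
opening: 0.998
gripper_force: 0.0
[ 0.219  0.216  1.537  0.     1.388 -1.298] [[-0.999  0.054  0.   ]
 [ 0.054  0.999  0.   ]
 [-0.     0.    -1.   ]]
V pct [102.35 115.   167.   209.   211.  ]
wrist [ 246  154   18   76 1168] exp px 256 192 ctr [0.5337 0.2099 0.149 ] len 0.013 0.063 ang -2.5
side [250 257  24   9 179] exp px 262 260 ctr [0.5369 0.2167 0.149 ] len 0.022 0.058 ang 176.7
[0.5395 0.2086 0.228 ] -1.2979001750433816
```

```bash
python3 -m pendant '[[[4.5,1.5,20],[0,0,0],0],[[0,0,30],[0,0,0],0],[[0,0,25],[0,0,0],0],[[0,0,20],[0,0,0],0],[[0,0,10],[0,0,0],0],[[0,0,0],[0,0,0],0.5],[[0,0,0],[0,0,0],1],[[0,0,0],[0,0,0],1],[[0,0,0],[0,0,0],1],[[0,0,0],[0,0,0],1],[[0,0,0],[0,0,0],1],[[0,0,0],[0,0,0],1]]' 30
python3 -c "
from station import bot
import cv2
a=bot.capture('side')[200:310,200:330];cv2.imwrite('pics/g.png',cv2.resize(a,None,fx=5,fy=5)[:,:,::-1]);print(bot.get_state()['wrist_torque'])"
```

```text
time_s: 21.3
tcp_pos: [0.535, 0.2103, 0.1249]
tool_rot: [0.001, 0.026, 1.0, -0.0]
ft_force: [-1.6, -3.0, 5.4]
opening: 0.237
gripper_force: 29.2
[-0.55045584  0.12654109  0.01034229]
```

```bash
python3 -m pendant '[[[0,0,0.2],[0,0,8],1],[[0,0,0.2],[0,0,8],1],[[0,0,0.2],[0,0,8],1],[[0,0,0.2],[0,0,8],1],[[0,0,0.2],[0,0,8],1],[[0,0,0.2],[0,0,8],1],[[0,0,0],[0,0,0],1]]'
python3 -c "
from station import bot
import cv2
print(bot.get_state()['wrist_torque'],bot.get_state()['q'][5])
a=bot.capture('side')[200:310,200:330];cv2.imwrite('pics/g2.png',cv2.resize(a,None,fx=5,fy=5)[:,:,::-1])"
```

```text
time_s: 22.05
tcp_pos: [0.5354, 0.2113, 0.1236]
tool_rot: [0.001, 0.431, 0.903, 0.001]
ft_force: [1.3, -0.2, 5.1]
opening: 0.241
gripper_force: 29.3
[-0.00845099 -0.14640791 -0.05935408] -0.4555321123188941
```

View pics/g2.png

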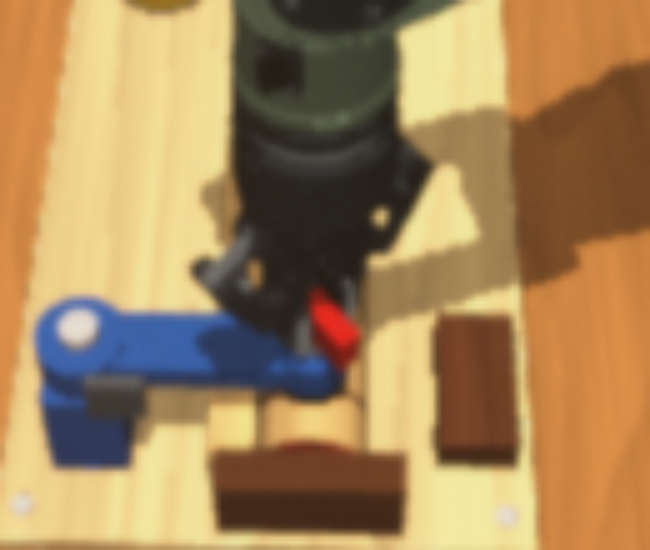

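The handle turns with the gripper (red bar at (333,328), turned about 48°), and the torque of 0.06 N m is as expected. I'll keep turning.

```bash
python3 -m pendant '[[[0,0,0.2],[0,0,8],1],[[0,0,0.2],[0,0,8],1],[[0,0,0.2],[0,0,8],1],[[0,0,0.2],[0,0,8],1],[[0,0,0.2],[0,0,8],1],[[0,0,0.2],[0,0,8],1],[[0,0,0.2],[0,0,8],1],[[0,0,0.2],[0,0,8],1],[[0,0,0.2],[0,0,8],1],[[0,0,0],[0,0,0],1]]'
python3 -c "
from station import bot
print(bot.get_state()['wrist_torque'],bot.get_state()['q'][5])"
python3 -m pendant '[[[0,0,0.2],[0,0,6],1],[[0,0,0.2],[0,0,6],1],[[0,0,0],[0,0,0],1]]'
python3 -c "
from station import bot
print(bot.get_state()['wrist_torque'],bot.get_state()['q'][5])"
```

```text
time_s: 23.1
tcp_pos: [0.537, 0.2114, 0.1217]
tool_rot: [0.001, 0.879, 0.477, 0.004]
ft_force: [4.6, -0.4, 2.1]
opening: 0.234
gripper_force: 29.3
[ 0.10510807 -0.87445307 -0.05985807] 0.8003756977705938
time_s: 23.4
tcp_pos: [0.5373, 0.2112, 0.1213]
tool_rot: [0.001, 0.924, 0.383, 0.004]
ft_force: [6.3, -0.1, 1.2]
opening: 0.234
gripper_force: 29.3
[-0.08550055 -1.00226082 -0.02966148] 1.0092278101859133
```

```bash
t(){ python3 -c "
from station import bot
s=bot.get_state();print(s['wrist_torque'].round(3),s['q'][5].round(3))"; }
python3 -m pendant '[[[0,0,0.2],[0,0,6],1],[[0,0,0.2],[0,0,6],1],[[0,0,0],[0,0,0],1]]'|grep ft; t
python3 -m pendant '[[[0,0,0.2],[0,0,6],1],[[0,0,0.2],[0,0,6],1],[[0,0,0],[0,0,0],1]]'|grep ft; t
python3 -m pendant '[[[0,0,0.2],[0,0,5],1],[[0,0,0],[0,0,0],1]]'|grep ft; t
```

```text
ft_force: [5.7, -0.3, 0.8]
[-0.106 -1.    -0.029] 1.219
ft_force: [5.8, -1.0, 2.1]
[-0.19  -1.091 -0.07 ] 1.428
ft_force: [6.1, -1.5, 2.4]
[-0.281 -1.097 -0.038] 1.515
```

```bash
t(){ python3 -c "
from station import bot
s=bot.get_state();print(s['wrist_torque'].round(3),s['q'][5].round(3),s['ft_force'].round(1))"; }
python3 -m pendant '[[[0,0,0.1],[0,0,5],1],[[0,0,0],[0,0,0],1]]'>/dev/null; t
python3 -m pendant '[[[0,0,0.1],[0,0,5],1],[[0,0,0],[0,0,0],1]]'>/dev/null; t
python3 -m pendant '[[[0,0,0.1],[0,0,5],1],[[0,0,0],[0,0,0],1]]'>/dev/null; t
```

```text
[-0.346 -1.095  0.02 ] 1.602 [ 7.  -2.2  2.7]
[-0.402 -1.008 -0.008] 1.69 [ 6.6 -2.2  3.3]
[-0.484 -1.065  0.035] 1.777 [ 5.6 -2.   3.4]
```

```bash
t(){ python3 -c "
from station import bot
s=bot.get_state();q=s['q'];print(s['wrist_torque'].round(3),q[5].round(3),s['ft_force'].round(1),s['tcp_pos'].round(4),s['opening'].round(3),s['joint_torque'].round(2)[5])"; }
python3 -m pendant '[[[0,0,0.1],[0,0,5],1],[[0,0,0],[0,0,0],1]]'>/dev/null; t
python3 -m pendant '[[[0,0,0.1],[0,0,5],1],[[0,0,0],[0,0,0],1]]'>/dev/null; t
python3 -m pendant '[[[0,0,0.1],[0,0,5],1],[[0,0,0],[0,0,0],1]]'>/dev/null; t
python3 -c "
from h import *
m=bot.camera_model('side');im=bot.capture('side');cv2.imwrite('pics/tight.png',im[:,:,::-1])
hsv=cv2.cvtColor(im,cv2.COLOR_RGB2HSV);k=(((hsv[...,0]<5)|(hsv[...,0]>174))&(hsv[...,1]>170)&(hsv[...,2]>90)).astype(np.uint8)
N,l,st,ce=cv2.connectedComponentsWithStats(k)
for i in range(1,N):
  if st[i,4]>8 and np.hypot(*(ce[i]-[262,260]))<25: print(st[i],onz(m,*ce[i],.14).round(3))
"
```

```text
[250 258   4   4  10] [0.563 0.207 0.14 ]
[266 259   9   9  65] [0.516 0.215 0.14 ]Traceback (most recent call last):
  File "<string>", line 3, in <module>
    s=bot.get_state();q=s['q'];print(s['wrist_torque'].round(3),q[5].round(3),s['ft_force'].round(1),s['tcp_pos'].round(4),s['opening'].round(3),s['joint_torque'].round(2)[5])
                                                                                                                           ^^^^^^^^^^^^^^^^^^
AttributeError: 'float' object has no attribute 'round'
Traceback (most recent call last):
AttributeError: 'float' object has no attribute 'round'
Traceback (most recent call last):
AttributeError: 'float' object has no attribute 'round'
```

```bash
cat > t.py <<'E'
from h import *
s=bot.get_state();q=s['tool_rot'];M=R.from_quat([q[1],q[2],q[3],q[0]]).as_matrix()
print({k:np.round(s[k],3) for k in('time_s','wrist_torque','ft_force','tcp_pos','opening','joint_torque')},'j6',round(s['q'][5],3),'toolx deg',np.degrees(np.arctan2(M[1,0],M[0,0])).round(1))
E
python3 t.py
```

```text
{'time_s': np.float64(25.45), 'wrist_torque': array([-0.513, -0.042,  0.003]), 'ft_force': array([ 0.335, -3.565,  8.331]), 'tcp_pos': array([0.536, 0.21 , 0.12 ]), 'opening': np.float64(0.237), 'joint_torque': array([  1.536, -35.428, -22.77 ,   0.786,  -0.058,   0.048])} j6 2.038 toolx deg -13.8
```

```bash
for i in 1; do python3 -m pendant '[[[0,0,0],[0,0,4],1],[[0,0,0],[0,0,0],1]]'>/dev/null; python3 t.py; done
python3 -m pendant '[[[0,0,0],[0,0,4],1],[[0,0,0],[0,0,0],1]]' >/dev/null; python3 t.py
python3 -m pendant '[[[0,0,0],[0,0,4],1],[[0,0,0],[0,0,0],1]]' >/dev/null; python3 t.py
```

```text
{'time_s': np.float64(25.65), 'wrist_torque': array([-0.429, -0.113, -0.007]), 'ft_force': array([ 0.783, -2.172,  8.282]), 'tcp_pos': array([0.536, 0.21 , 0.12 ]), 'opening': np.float64(0.236), 'joint_torque': array([ 1.5340e+00, -3.5589e+01, -2.2740e+01,  7.9000e-01,  9.0000e-03,
        2.5600e-01])} j6 2.108 toolx deg -17.9
{'time_s': np.float64(25.85), 'wrist_torque': array([-0.356, -0.123,  0.203]), 'ft_force': array([ 0.448, -2.36 ,  7.516]), 'tcp_pos': array([0.536, 0.21 , 0.12 ]), 'opening': np.float64(0.234), 'joint_torque': array([  1.296, -35.651, -22.725,   0.824,   0.045,   0.449])} j6 2.177 toolx deg -21.8
{'time_s': np.float64(26.05), 'wrist_torque': array([-0.249,  0.103,  0.761]), 'ft_force': array([ 0.13 , -3.166,  8.842]), 'tcp_pos': array([0.535, 0.211, 0.12 ]), 'opening': np.float64(0.236), 'joint_torque': array([  0.636, -35.469, -22.885,   0.793,  -0.184,   0.989])} j6 2.246 toolx deg -25.7
```

The torque rose sharply to 0.76 N m, so the screw is tight. I'll release, rise and check.

```bash
python3 -m pendant '[[[0,0,0],[0,0,0],0],[[0,0,0],[0,0,0],0],[[0,0,0],[0,0,0],0],[[0,0,0],[0,0,0],0],[[0,0,0],[0,0,0],0],[[0,0,-10],[0,0,0],0],[[0,0,-20],[0,0,0],0],[[0,0,-30],[0,0,0],0],[[0,0,-30],[0,0,0],0],[[0,0,-30],[0,0,0],0],[[0,0,0],[0,0,0],0]]'
sed -i 's/\.149/.145/g' hd.py; python3 hd.py
python3 - <<'E'
from h import *
for n in("side",):
    m=bot.camera_model(n);im=bot.capture(n);hsv=cv2.cvtColor(im,cv2.COLOR_RGB2HSV)
    print("exp handle",proj(m,[.535,.21,.146]))
    k=((hsv[...,0]>100)&(hsv[...,0]<125)&(hsv[...,1]>140)).astype(np.uint8)[200:310,190:300]
    N,l,st,ce=cv2.connectedComponentsWithStats(k);i=1+st[1:,4].argmax();print("blue",st[i]+[190,200,0,0,0])
    r=(((hsv[...,0]<6)|(hsv[...,0]>172))&(hsv[...,1]>150)&(hsv[...,2]<190))[282:292,240:285];print("red end px",np.argwhere(r)[:,1].mean()+240,r.sum(),"exp",proj(m,[.535,.246,.065]))
E
```

```text
time_s: 27.15
tcp_pos: [0.5375, 0.2117, 0.245]
tool_rot: [-0.003, 0.974, -0.225, 0.005]
ft_force: [0.5, -0.6, 1.0]
opening: 1.001
gripper_force: 0.0
V pct [106.35 133.   208.   218.   219.  ]
wrist [ 239  156   35   68 1008] exp px 255 191 ctr [0.535  0.2094 0.145 ] len 0.013 0.063 ang 173.7
side [251 257  23  11 178] exp px 262 260 ctr [0.5358 0.2173 0.145 ] len 0.023 0.057 ang 170.9
scene [303 213  18  10 106] exp px 312 216 ctr [0.5423 0.2185 0.145 ] len 0.061 0.039 ang 170.0
[0.5375 0.2117 0.245 ] 2.2496772077215548
exp handle (np.float64(262.3080254198769), np.float64(259.33165718852547))
blue [208 261  61  15 418]
red end px nan 0 exp (np.float64(262.0819825694108), np.float64(288.7125937380705))<stdin>:7: RuntimeWarning: Mean of empty slice.
  ret = ret.dtype.type(ret / rcount)
```

Run:
```python
from h import *
im=bot.capture("side");a=cv2.resize(im[170:320,180:320],None,fx=4,fy=4,interpolation=2)[:,:,::-1].astype(int)
b=cv2.imread("pics/s5.png").astype(int);c=cv2.imread("pics/s4.png").astype(int)
d=lambda x,y,r:np.abs(x-y).max(2)[r[0]:r[1],r[2]:r[3]]
r=(425,500,260,410)   # stop edge, red sliver and front band of the blank
for n,x in(("vs s5",b),("vs s4",c)):print(n,np.percentile(d(a,x,r),[50,90,99]))
print(a[430:490:10,335].tolist(),b[430:490:10,335].tolist())
r=(360,500,420,500);print("offcut",np.percentile(d(a,b,r),[50,99])); r=(40,130,160,260);print("tin",np.percentile(d(a,b,r),[50,99]))
```

```text
vs s5 [  5.   102.   187.51]
vs s4 [  3. 104. 189.]
[[86, 56, 44], [41, 46, 55], [116, 192, 232], [129, 211, 241], [102, 171, 218], [34, 54, 110]] [[84, 144, 192], [124, 205, 238], [125, 205, 239], [125, 206, 239], [95, 161, 208], [32, 54, 107]]
offcut [3. 6.]
tin [ 6.   49.01]
```

```bash
python3 -c "
from station import bot
print(bot.sign_off())"
```

```text
the job is handed in; nothing more can be done
None
```

I handed the job in at about 27 s, but the call returned no verdict: the blank was against fence and stop, the arm on its stop, the screw turned about 3.2 rad and tight (0.76 N m), and the gripper clear; I didn't measure the foot force or check the bystanders off the board.

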